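# Pack the hob-repair spares tray in layers, screwdriver last

### The arm

A 7-joint arm with a two-finger parallel gripper is mounted at the origin on a cart in front of the work surface, level with it; the furniture and walls round the work are solid. World frame = base frame: x ahead of the robot, y to its left, z up, the work surface at z = 0. Lengths are in m, angles in rad, forces in N, time in s.
With the tool pointing down it reaches from about 0.425 to 0.925 m from the base axis. Payload 6.8 kg.
Tool frame: the origin (TCP) lies at the very end of the fingers, on their centre line; the grasp point (between the pads) lies 19 mm behind it; z points along the fingers, y is the line along which they close (so a half turn about z gives the same grasp; the last joint's range is limited). The gripper opens to 85 mm and grips with 20 to 120 N. Pads are 22 mm wide; open, the fingers measure 114 mm over their backs; the gripper's body (76 mm by 85 mm) begins 54 mm behind the grasp point. The pads swing forward as they close: fully open they stand 13 mm farther back than shut.
Start: joints at [1.137, 0.477, 0.022, 1.555, -0.011, 1.109, -0.083], TCP at [0.216, -0.64, 0.231] pointing down, gripper open.
Joint ranges: [-2.96, 2.96], [-0.34, 2.1], [-1.41, 1.46], [0.24, 2.44], [-1.37, 4.51], [0.17, 1.92], [-2.96, 2.96]. Speed limits (rad/s): [2.39, 2.39, 3.14, 3.14, 3.14, 3.14, 3.14].

### API

Orientations are given as a rotation vector (axis times angle).
In Python, from bench import get_obs, grab_frame, hand_in gives the robot as it stands.
- The arm moves only by the tool drive_tool, never from a script. Its argument "rows" is a list of rows, each an object with "offset": the shift along the tool's x, y, z as a fraction of full scale, a list of three; "rotation": the turn, a rotation vector about the tool's x, y, z as a fraction of full scale, a list of three; "claw": the opening, from 0 (shut) to 1 (fully open). In form: [{"offset": [tx, ty, tz], "rotation": [wx, wy, wz], "claw": claw}, ...]. A call has 1 to 20 rows; each row is the pose to reach, as a shift and turn from the pose commanded when the call began, along the tool's axes at that moment; what a row does not reach only later rows make up. Full scale, the value 1, is 0.15 m for a shift and 2 rad for a turn. A row lasts 1/12 s, in which the tool goes at most 41.7 mm and 7.16 degrees, less where a joint would pass 70% of its speed; a pose out of reach is approached as far as the arm can. A call with a number of a shift or a turn outside -1 to 1 is refused whole. A call with a gripper value outside its range is refused whole. The fingers move at their own pace and stop on an object; "force" is the grip in N (left out, the last holds). Time passes only in rows, so rows that repeat a pose let the fingers close. It gives the time, the measured TCP pose, the force, the opening and the grip force at its end, in the units of the state.
- get_obs(): the state, without advancing time (a new reading comes with each control period).
- grab_frame(name): name is "scene" or "top" or "wrist"; returns a dict with "frame" (420x560x3 uint8, red, green, blue), "z_map" (420x560 float32, m along the optical axis (not along the pixel's ray), 0 where there is no reading), "vfov" (degrees; the focal length in pixels is half the picture's height over the tangent of half this angle, whatever the lens; pixels are square), "cx", "cy" (the principal point, pixels), "R" (3x3) and "t" (3): a world point X has camera coordinates R X + t. Camera axes: x right, y down, z forward; pixel columns grow to the right and rows downward; lengths in m; the calibration is good to about 2 mm. A picture is of the moment at which its call begins.
- hand_in(): hands the job in; it is judged then, once.
The state is a dict: "clock": time; "joints": joint angles; "qvel": joint speeds; "tau": joint torques, N m; "tcp_pos": TCP position; "orientation": TCP orientation; "contact_force": force on the tool from outside, world axes, zero at the start; "moment": the same for the moment, N m; "grip_width": finger opening in m; "gripper_force": force on a finger pad.
Only numpy, scipy, OpenCV 4.12 (cv2) and the standard library are available. Lean on these libraries where they do the work, as an engineer would, in place of code of your own. Each camera call takes 0.05 s, during which the arm holds its last target. There are 200 camera calls.

### The job

Pack the blue spares tray for the next hob repair: stand the tall round capacitor in the cut-out beside the narrow steel rest (it only fits under the thin blade), the black square transformer in the cut-out beside the wide green rest, and lay the copper-wound choke flat in the round cut-out between them. When all three are seated, lay the green screwdriver on top across the row, its handle in the wide green rest and the blade end of its shaft in the narrow steel rest, so that it lies in both rests with a little of the handle and of the tip showing beyond them.

Things in the scene. Friction and masses are not known exactly. Their poses are not given: they have to be found in the camera images.
- spares_tray: Fixed blue tray 104 x 200 mm, 13 mm rim, black-over-yellow foam inside. Origin: centre of underside, on the bench; y along the row. Foam top 22 mm above bench. Cut-outs at x=0: y=0 round, 50 mm wide, floor at 15 mm height; y=+54 and y=-54 mm alike: 46 mm square with step at 15 mm and in its middle a round well 34 mm wide, floor at 11 mm. Transformer sits on the step, capacitor in the well.
- wide_rest: Fixed green V cradle for the handle, at one end of the tray (y = +86 or -86 mm of the tray; the ends may be swapped). Origin: under its foot's centre, 4 mm above the bench; axes as the tray's. 12 mm thick along the row; 90 degree V open across x, 42 mm wide at the top, from 34 up to 55 mm above the bench. The handle in it has its underside 39.5 mm above the bench.
- narrow_rest: Fixed bare-steel V cradle for the shaft at the tray's other end, 172 mm from the wide rest. Origin: under its foot's centre, 4 mm above the bench; axes as the tray's. 12 mm thick along the row; 90 degree V, 25 mm wide at the top, from 43.5 up to 56 mm above the bench. The shaft in it has its underside 45 mm above the bench: the screwdriver keeps the tilt it has on the bench.
- choke: Toroidal choke, a black ring wound with copper wire, 38 mm across and 19 mm high, lying flat. Origin: centre of its underside, z up. Round: grip across it anywhere (firm part 37 mm across, 17 mm high). 45 g.
- transformer: Small black ferrite transformer with a yellow spot on top, 32 x 32 mm and 22 mm high. Origin: centre of its underside, z up, sides along x and y. 32 g.
- capacitor: Dark blue round capacitor with a silver top, 22 mm in diameter and 32 mm tall, standing upright. Origin: centre of its underside, z up along its axis. 14 g.
- screwdriver: Green-handled screwdriver, 215 mm, lying. Origin: underside at half length; +y to the butt. Handle y=+12 to +107 mm, 24 to 28 mm thick; steel shaft 6 mm thick, to the tip at y=-108. Its axis runs 11 mm above the origin and rises 30 mm per m towards the butt; it may lie rolled about it. Balance point y=+53. Laid right, the wide rest is at its y=+79 and the narrow one at y=-93.
There are look-alikes about, which are no part of the job. What is shaped like the choke but pink is not meant.

How it is judged:
By the outcome, as a careful person would: the job done as asked, in the order asked, and still so for the second after the job is handed in, with the robot touching nothing.
It also fails if it takes over 96 s, if anything falls off the work surface, if the arm or the gripper's body presses on something with over 40 N, if the wrist force passes 120 N, or if a joint passes its speed limit or range.

## Working session

There is one attempt and no reset: what is moved stays moved. The work goes in short steps, Python scripts to look and compute and a tool call to move; the robot and the scene stay as the last step left them, time stands still between calls to the robot, and variables do not carry over. Pictures are saved under pics/ and viewed, at most 14 in all, crops included, and the job is handed in when it is done.

Besides the shell and the picture viewer there is one more tool, called after ">>>" by a JSON object that holds its "fn" and its "kwargs", one argument or row to a line. drive_tool: Moves the arm, as the interface text tells. Its arguments: {"type":"object","properties":{"rows":{"type":"array","items":{"type":"object","properties":{"offset":{"type":"array","items":{"type":"number"}},"rotation":{"type":"array","items":{"type":"number"}},"claw":{"type":"number"}}}},"force":{"type":"number"}},"required":["rows"]}

```bash
mkdir -p pics; ls; cat > h.py <<'E'
import numpy as np, cv2
from bench import get_obs, grab_frame, hand_in
def cloud(f):
    h,w=f["z_map"].shape; F=h/2/np.tan(np.radians(f["vfov"])/2)
    v,u=np.mgrid[0:h,0:w]; z=f["z_map"]
    P=np.stack([(u-f["cx"])/F*z,(v-f["cy"])/F*z,z],-1)
    X=(P-f["t"])@f["R"]; X[z==0]=np.nan
    return X
def save(f,n): cv2.imwrite(f"pics/{n}.png",f["frame"][:,:,::-1])
E
python3 - <<'E'
from h import *
o=get_obs(); print({k:np.round(v,3) for k,v in o.items()})
for n in("top","scene"):
    f=grab_frame(n); save(f,n+"0"); np.savez(f"/tmp/{n}0.npz",**f); print(n,f["vfov"],f["cx"],f["cy"],np.round(-f["R"].T@f["t"],3),np.round(f["R"][2],2))
E
```

```text
pics
{'clock': np.float64(0.0), 'joints': array([ 1.137,  0.478,  0.022,  1.556, -0.012,  1.109, -0.083]), 'qvel': array([-0.001,  0.001, -0.001,  0.002,  0.   , -0.   , -0.001]), 'tau': array([-1.0000e-03, -5.9645e+01,  1.6070e+00, -2.8119e+01,  1.3000e-02,
        9.0000e-03, -0.0000e+00]), 'tcp_pos': array([ 0.216, -0.639,  0.23 ]), 'orientation': array([-3.098e+00, -5.090e-01,  1.000e-03]), 'contact_force': array([ 0.764,  0.   , -1.073]), 'moment': array([0.006, 0.051, 0.006]), 'gripper_force': np.float64(0.0), 'grip_width': np.float64(0.085)}
top 46.419015234795054 283.4887107416345 206.51528241302123 [ 0.361 -0.297  1.052] [ 0.15 -0.01 -0.99]
scene 44.77208995712179 267.27483217751154 205.2853497530618 [0.255 0.22  0.644] [ 0.31 -0.61 -0.73]
```

View pics/top0.png

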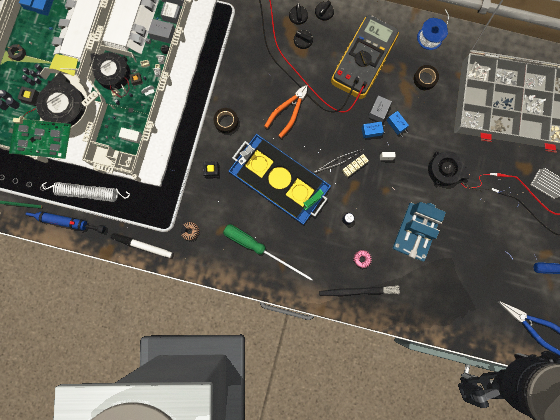

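View pics/scene0.png

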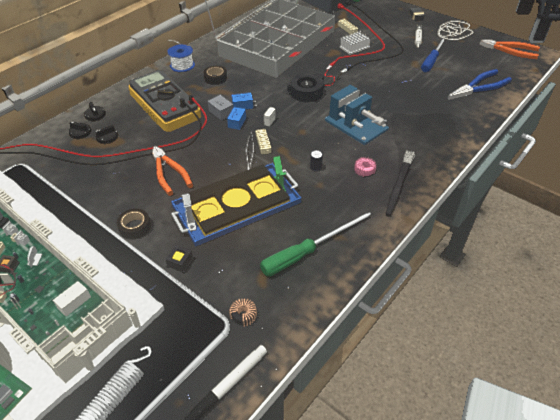

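Top view: tray at (279,178), with the narrow steel rest at its upper-left end (240,155) and the green wide rest at its lower-right end (315,198).
- **Choke:** copper ring at (190,231). Look-alikes are the pink ring (363,259) and the dark/yellow rings at (227,121) and (427,77).
- **Transformer:** black block with a yellow spot at (211,170). Look-alikes are the grey and blue blocks at (380,107), (373,130) and (400,121).
- **Capacitor:** silver-topped at (349,218). Look-alikes are the white block (388,155) and the black knobs (298,13).
- **Screwdriver:** green, handle (243,238), tip (312,279). Look-alikes are the blue screwdrivers at (55,218) and (548,267).

```bash
cat > m.py <<'E'
from h import *
for n in("top","scene"):
    f=dict(np.load(f"/tmp/{n}0.npz")); X=cloud(f); f_=f
    boxes={"top":dict(choke=(175,215,205,247),trafo=(200,158,222,182),cap=(338,206,360,230),sd=(215,218,320,285),tray=(222,128,335,228)),
     "scene":dict(choke=(222,290,265,332),trafo=(163,242,195,272),cap=(306,145,328,172),sd=(255,205,378,280),tray=(165,150,305,245))}[n]
    for k,(a,b,c,d) in boxes.items():
        P=X[b:d,a:c].reshape(-1,3); C=f["frame"][b:d,a:c].reshape(-1,3).astype(int); ok=~np.isnan(P[:,0]); P=P[ok];C=C[ok]
        bench=np.median(P[P[:,2]<.006,2]) if (P[:,2]<.006).any() else 0
        Q=P[P[:,2]>.008+bench]
        if k in("choke","trafo","cap"):
            zt=np.percentile(Q[:,2],90); T=Q[Q[:,2]>zt-.006]
            r=cv2.minAreaRect((T[:,:2]*1000).astype(np.float32))
            print(n,k,"bench",round(bench,4),"ztop",round(zt,4),len(T),"mean",T[:,:2].mean(0).round(4),"rect",np.round(r[0],1),np.round(r[1],1),round(r[2],1))
        elif k=="sd":
            g=(C[:,1]>C[:,0]*1.4)&(C[:,1]>C[:,2]*1.2)&(P[:,2]>.006)
            H=P[g]; r=cv2.minAreaRect((H[:,:2]*1000).astype(np.float32)); print(n,"handle",g.sum(),np.round(r[0],1),np.round(r[1],1),round(r[2],1),H[:,2].max())
            s=(C.min(1)>110)&(C.max(1)-C.min(1)<50); S=P[s]
            l=cv2.fitLine((S[:,:2]*1000).astype(np.float32),cv2.DIST_HUBER,0,.01,.01).ravel(); t=(S[:,:2]*1000-l[2:])@l[:2]; print("  shaft",s.sum(),l.round(3),l[2:]+l[:2]*t.min(),l[2:]+l[:2]*t.max())
        else:
            bl=(C[:,2]>C[:,0]*1.6)&(C[:,2]>70)&(P[:,2]<.03); T=P[bl]; r=cv2.minAreaRect((T[:,:2]*1000).astype(np.float32)); print(n,"tray blue",bl.sum(),np.round(r[0],1),np.round(r[1],1),round(r[2],1),"z",np.percentile(T[:,2],[10,50,90]).round(4))
            ye=(C[:,0]>170)&(C[:,1]>150)&(C[:,2]<110); T=P[ye]; T=T; 
            cr,lab,cen=cv2.kmeans((T[:,:2]).astype(np.float32),3,None,(3,50,1e-6),5,cv2.KMEANS_PP_CENTERS)
            for i in range(3):
                q=T[lab.ravel()==i]; print("  yellow",cen[i].round(4),len(q),np.median(q[:,2]).round(4))
            G=P[P[:,2]>.042]
            for q in (G,): 
                cr,lab,cen=cv2.kmeans(q[:,:2].astype(np.float32),2,None,(3,50,1e-6),5,cv2.KMEANS_PP_CENTERS)
                for i in range(2): print("  rest",cen[i].round(4),(lab==i).sum(),q[lab.ravel()==i][:,2].max().round(3))
E
python3 m.py
python3 - <<'E'
from h import *
i=[cv2.imread("pics/top0.png")[120:290,170:375],cv2.imread("pics/scene0.png")[140:340,160:385]]
i=[cv2.resize(a,(400,int(a.shape[0]*400/a.shape[1])),interpolation=cv2.INTER_CUBIC) for a in i]
h=max(a.shape[0] for a in i)
cv2.imwrite("pics/c1.png",np.hstack([cv2.copyMakeBorder(a,0,h-a.shape[0],0,0,0) for a in i]))
E
```

```text
top choke bench 0.0012 ztop 0.0213 160 mean [ 0.4671 -0.1113] rect [ 476.1 -108.3] [57.3 33.3] 25.1
top trafo bench 0.0013 ztop 0.0235 173 mean [ 0.6004 -0.1554] rect [ 600.6 -155.4] [29.6 31.2] 2.2
top cap bench 0.0011 ztop 0.0351 81 mean [ 0.4895 -0.4495] rect [ 489.8 -449.4] [20.7 19.8] 46.5
top handle 526 [ 446.8 -229. ] [94.2 27.4] 59.4 0.03320317728693857
  shaft 142 [   0.515    0.857  391.82  -319.974] [ 361.30330229 -370.72169515] [ 438.4009677  -242.51081881]
top tray blue 743 [ 581.3 -303.7] [202.9 108. ] 54.1 z [0.0034 0.0095 0.0161]
  yellow [ 0.6103 -0.262 ] 361 0.014
  yellow [ 0.5477 -0.3477] 409 0.0144
  yellow [ 0.5788 -0.3045] 369 0.0162
  rest [ 0.5296 -0.3751] 92 0.059
  rest [ 0.6295 -0.235 ] 77 0.058
scene choke bench 0.0009 ztop 0.0369 110 mean [ 0.4698 -0.0716] rect [470.5 -73.9] [ 9.3 27. ] 29.4
scene trafo bench 0.0012 ztop 0.0223 351 mean [ 0.5984 -0.1533] rect [ 599.3 -141.2] [30.3 61.7] 1.2
scene cap bench 0.0008 ztop 0.0332 102 mean [ 0.487  -0.4475] rect [ 487.3 -449. ] [20.3 23.4] 21.5
scene handle 901 [ 443.7 -226.6] [94.6 25.6] 58.4 0.030629947916680816
  shaft 325 [   0.504    0.864  389.317 -319.681] [ 355.65212321 -377.43257506] [ 438.25104409 -235.73439351]
scene tray blue 731 [ 579.1 -309.3] [208.5 119.2] 52.8 z [0.004  0.0088 0.0143]
  yellow [ 0.6114 -0.2649] 429 0.0138
  yellow [ 0.5484 -0.3517] 405 0.014
  yellow [ 0.5791 -0.3063] 401 0.0158
  rest [ 0.5315 -0.3784] 100 0.057
  rest [ 0.6303 -0.2371] 103 0.058
```

View pics/c1.png

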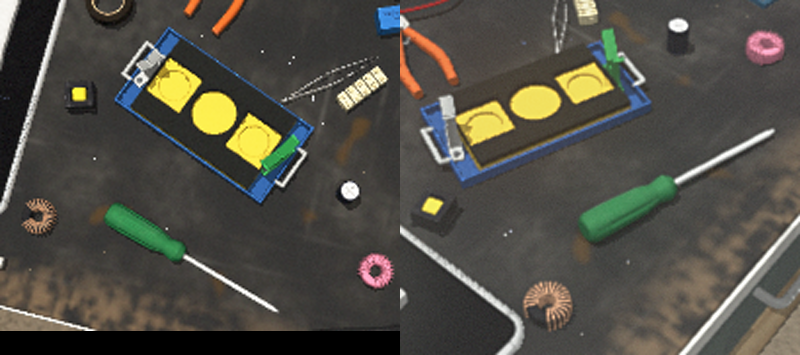

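The close crop confirms the choices: copper choke, yellow-spot block, silver-top can, green screwdriver, steel rest upper left and green rest lower right. The tray row angle is about 54.3°, with the rests 172 mm apart, which matches the given spacing. Next I refine the choke position and compute the first moves.

```bash
cat >> h.py <<'E'
from scipy.spatial.transform import Rotation as Ro
def plan(pts,pos=None,R=None):
    """pts: (x,y,z,yaw_deg of tool y); all relative to the current pose"""
    o=get_obs(); p=o["tcp_pos"]; R0=Ro.from_rotvec(o["orientation"]).as_matrix()
    ty=np.degrees(np.arctan2(R0[1,1],R0[0,1]))
    print("t",round(float(o["clock"]),2),"tcp",p.round(4),"yaw",ty.round(1),"j",o["joints"].round(2),"w",round(float(o["grip_width"]),4),"gf",round(float(o["gripper_force"]),1))
    for x,y,z,a in pts:
        c,s=np.cos(np.radians(a)),np.sin(np.radians(a)); zt=np.array([0,0,-1.]); yt=np.array([c,s,0]); T=np.stack([np.cross(yt,zt),yt,zt],1)
        d=R0.T@(np.array([x,y,z])-p)/.15; r=Ro.from_matrix(R0.T@T).as_rotvec()/2
        print((x,y,z,a),"off",d.round(3),"rot",r.round(3))
E
python3 - <<'E'
from h import *
for n,(a,b,c,d) in dict(top=(175,215,205,247),scene=(222,290,265,332)).items():
    f=dict(np.load(f"/tmp/{n}0.npz")); X=cloud(f)[b:d,a:c]; C=f["frame"][b:d,a:c].astype(int)
    m=(X[...,2]>.012)&(X[...,2]<.024)&(C[...,0]>C[...,2]+15)&(X[...,0]<.50)
    P=X[m]; print(n,m.sum(),P.mean(0).round(4),P.min(0).round(4),P.max(0).round(4)); ce,r=cv2.minEnclosingCircle((P[:,:2]*1000).astype(np.float32)); print(ce,r)
plan([(.4885,-.449,.08,-35.7)])
E
```

```text
top 146 [ 0.4661 -0.1148  0.0179] [ 0.4482 -0.1307  0.0125] [ 0.4844 -0.0968  0.0232]
(466.2283630371094, -112.22454833984375) 18.94900131225586
scene 335 [ 0.4636 -0.1136  0.0173] [ 0.4461 -0.1307  0.0121] [ 0.4846 -0.0954  0.0218]
(464.87847900390625, -111.96429443359375) 19.7246036529541
t 0.1 tcp [ 0.2159 -0.639   0.2304] yaw -71.3 j [ 1.14  0.48  0.02  1.56 -0.01  1.11 -0.08] w 0.0853 gf 0.0
(0.4885, -0.449, 0.08, -35.7) off [ 2.127 -0.616  1.003] rot [-0.001 -0.    -0.311]
```

>>> {"fn": "drive_tool", "kwargs": {
  "rows": [
    {"offset": [0.28,-0.08,0.05],"rotation": [0,0,-0.06],"claw": 0.7},
    {"offset": [0.55,-0.16,0.1],"rotation": [0,0,-0.12],"claw": 0.7},
    {"offset": [0.8,-0.24,0.15],"rotation": [0,0,-0.18],"claw": 0.7},
    {"offset": [1,-0.3,0.2],"rotation": [0,0,-0.24],"claw": 0.7},
    {"offset": [1,-0.3,0.2],"rotation": [0,0,-0.3],"claw": 0.7}
  ]
}}

```text
clock: 0.52
tcp_pos: [0.3522, -0.5412, 0.1993]
orientation: [-2.794, -1.426, -0.008]
contact_force: [1.2, 0.3, -0.8]
grip_width: 0.0599
gripper_force: 0.0
```

```bash
python3 -c "
from h import *
plan([(.4885,-.449,.10,-35.7)])"
```

```text
t 0.52 tcp [ 0.3522 -0.5412  0.1993] yaw -35.9 j [ 1.01  0.47 -0.16  1.65  0.07  1.03  0.21] w 0.0599 gf 0.0
(0.4885, -0.449, 0.1, -35.7) off [1.026 0.376 0.669] rot [-0.001 -0.003 -0.002]
```

>>> {"fn": "drive_tool", "kwargs": {
  "rows": [
    {"offset": [0.25,0.1,0.1],"rotation": [0,0,0],"claw": 0.7},
    {"offset": [0.5,0.2,0.2],"rotation": [0,0,0],"claw": 0.7},
    {"offset": [0.75,0.3,0.35],"rotation": [0,0,0],"claw": 0.7},
    {"offset": [1,0.38,0.5],"rotation": [0,0,0],"claw": 0.7},
    {"offset": [1,0.38,0.5],"rotation": [0,0,0],"claw": 0.7},
    {"offset": [1,0.38,0.5],"rotation": [0,0,0],"claw": 0.7},
    {"offset": [1,0.38,0.5],"rotation": [0,0,0],"claw": 0.7}
  ]
}}

```text
clock: 1.1
tcp_pos: [0.4793, -0.4627, 0.1256]
orientation: [-2.809, -1.404, 0.002]
contact_force: [-0.9, -0.7, 1.1]
grip_width: 0.0597
gripper_force: 0.0
```

```bash
python3 -c "
from h import *
plan([(.4885,-.449,.10,-35.7)])
f=grab_frame('wrist'); save(f,'w1'); np.savez('/tmp/w1.npz',**f)
plan([(.4885,-.449,.012,-35.7)])
X=cloud(f); m=(X[...,2]>.027)&(X[...,2]<.04)&(np.hypot(X[...,0]-.4885,X[...,1]+.449)<.03); P=X[m]; print(m.sum(),P.mean(0),cv2.minEnclosingCircle((P[:,:2]*1000).astype(np.float32)))
"
```

```text
t 1.1 tcp [ 0.4793 -0.4627  0.1256] yaw -36.9 j [ 0.79  0.57 -0.17  1.66  0.11  0.92 -0.06] w 0.0597 gf 0.0
(0.4885, -0.449, 0.1, -35.7) off [ 0.11  -0.006  0.17 ] rot [-0.001  0.    -0.01 ]
t 1.15 tcp [ 0.4784 -0.4644  0.1263] yaw -37.0 j [ 0.79  0.57 -0.17  1.66  0.11  0.92 -0.06] w 0.0601 gf 0.0
(0.4885, -0.449, 0.012, -35.7) off [ 0.124 -0.008  0.762] rot [-0.     0.001 -0.012]
825 [ 0.48932771 -0.4495988   0.03157495] ((489.0489807128906, -450.25335693359375), 11.05177116394043)
```

View pics/w1.png

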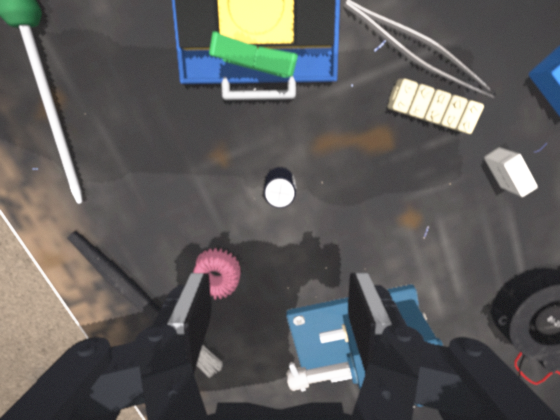

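Wrist view: the capacitor stands at (280,190), clear of everything near it. It measures (0.489, -0.450) with its top at 32 mm, which matches the description. The green rest is at (252,55) and the pink ring at (218,272).

>>> {"fn": "drive_tool", "kwargs": {
  "force": 30,
  "rows": [
    {"offset": [0.12,0,0.25],"rotation": [0,0,-0.01],"claw": 0.7},
    {"offset": [0.12,0,0.5],"rotation": [0,0,-0.01],"claw": 0.7},
    {"offset": [0.12,0,0.65],"rotation": [0,0,-0.01],"claw": 0.7},
    {"offset": [0.12,0,0.75],"rotation": [0,0,-0.01],"claw": 0.7},
    {"offset": [0.12,0,0.75],"rotation": [0,0,-0.01],"claw": 0.7},
    {"offset": [0.12,0,0.75],"rotation": [0,0,-0.01],"claw": 0.5},
    {"offset": [0.12,0,0.75],"rotation": [0,0,-0.01],"claw": 0.3},
    {"offset": [0.12,0,0.75],"rotation": [0,0,-0.01],"claw": 0.1},
    {"offset": [0.12,0,0.75],"rotation": [0,0,-0.01],"claw": 0.1},
    {"offset": [0.12,0,0.75],"rotation": [0,0,-0.01],"claw": 0.1},
    {"offset": [0.12,0,0.75],"rotation": [0,0,-0.01],"claw": 0.1}
  ]
}}

```text
clock: 2.07
tcp_pos: [0.4913, -0.4503, 0.0161]
orientation: [2.794, 1.429, 0.001]
contact_force: [-0.7, -0.8, 6.9]
grip_width: 0.0207
gripper_force: 29.5
```

```bash
python3 -c "
from h import *
plan([(.611,-.2635,.12,-35.7),(.611,-.2635,.028,-35.7)])
"
```

```text
t 2.07 tcp [ 0.4913 -0.4503  0.0161] yaw -35.8 j [ 0.76  0.71 -0.15  1.71  0.15  0.73 -0.1 ] w 0.0207 gf 29.5
(0.611, -0.2635, 0.12, -35.7) off [ 1.477 -0.08  -0.694] rot [ 0.002  0.    -0.001]
(0.611, -0.2635, 0.028, -35.7) off [ 1.477 -0.082 -0.081] rot [ 0.002  0.    -0.001]
```

>>> {"fn": "drive_tool", "kwargs": {
  "rows": [
    {"offset": [0,0,-0.25],"rotation": [0,0,0],"claw": 0.1},
    {"offset": [0,0,-0.5],"rotation": [0,0,0],"claw": 0.1},
    {"offset": [0.2,0,-0.65],"rotation": [0,0,0],"claw": 0.1},
    {"offset": [0.45,0,-0.75],"rotation": [0,0,0],"claw": 0.1},
    {"offset": [0.7,0,-0.75],"rotation": [0,0,0],"claw": 0.1},
    {"offset": [0.7,0,-0.75],"rotation": [0,0,0],"claw": 0.1},
    {"offset": [0.7,0,-0.75],"rotation": [0,0,0],"claw": 0.1},
    {"offset": [0.7,0,-0.75],"rotation": [0,0,0],"claw": 0.1}
  ]
}}

```text
clock: 2.73
tcp_pos: [0.5516, -0.364, 0.1267]
orientation: [2.796, 1.431, -0.001]
contact_force: [0.3, 0.0, -0.4]
grip_width: 0.0203
gripper_force: 29.7
```

```bash
python3 -c "
from h import *
f=grab_frame('wrist'); save(f,'w2'); np.savez('/tmp/w2.npz',**f)
plan([(.611,-.2635,.12,-35.7)])
X=cloud(f); C=f['frame'].astype(int)
c0=np.array([.580,-.306]); a=np.radians(54.4); u=np.array([np.cos(a),np.sin(a)]); 
L=(X[...,:2]-c0)
ye=(C[...,0]>150)&(C[...,1]>130)&(C[...,2]<110)&(abs(L@u)<.085)&(X[...,2]<.03)
T=X[ye]; s=(T[:,:2]-c0)@u
for k in(-1,0,1):
    q=T[abs(s-k*.054)<.027]
    if len(q)>50:
        r=cv2.minAreaRect((q[:,:2]*1000).astype(np.float32)); print(k,len(q),np.round(r[0],1),np.round(r[1],1),round(r[2],1),np.median(q[:,2]))
bl=(C[...,2]>C[...,0]*1.6)&(C[...,2]>70)&(X[...,2]<.03)&(np.hypot(*L.transpose(2,0,1))<.125)&(X[...,2]>.006)
r=cv2.minAreaRect((X[bl][:,:2]*1000).astype(np.float32)); print('blue',bl.sum(),r)
for z in (1,-1):
    m=(X[...,2]>.04)&(X[...,2]<.062)&(abs(L@u-z*.086)<.015)&(abs(L@np.array([u[1],-u[0]]))<.03)
    print('rest',z,m.sum(),X[m].mean(0).round(4) if m.sum() else 0, ((X[m][:,:2].min(0)+X[m][:,:2].max(0))/2).round(4) if m.sum() else 0)
"
```

```text
t 2.78 tcp [ 0.5508 -0.365   0.1264] yaw -35.9 j [ 0.62  0.57 -0.18  1.67  0.13  0.92 -0.24] w 0.0201 gf 29.7
(0.611, -0.2635, 0.12, -35.7) off [ 0.784 -0.071  0.042] rot [-0.     0.001 -0.002]
-1 3024 [ 546.  -349.1] [45.  46.1] 54.2 0.012886901709387224
0 541 [ 577.8 -304.8] [48.6 49.3] 2.8 0.014715848085025494
1 2053 [ 669.3 -308.5] [ 39.7 198.1] 54.3 0.011821560131597497
blue 2401 ((569.5263671875, -316.8099670410156), (169.79452514648438, 104.45750427246094), 54.05537414550781)
rest 1 0 0 0
rest -1 560 [ 0.5226 -0.3651  0.0473] [ 0.528  -0.3705]
```

View pics/w2.png

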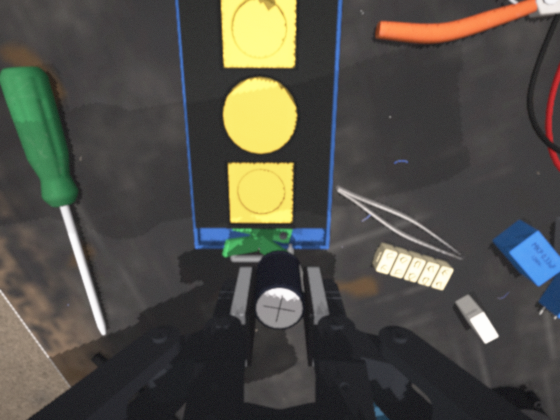

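Wrist view: the capacitor is held upright at (280,300). The cut-outs are in line at (262,190), (260,115) and (258,30), and the measured cut-out spacing is 54.5 mm against the nominal 54 mm.

>>> {"fn": "drive_tool", "kwargs": {
  "rows": [
    {"offset": [0.25,-0.03,0],"rotation": [0,0,0],"claw": 0.1},
    {"offset": [0.5,-0.06,0],"rotation": [0,0,0],"claw": 0.1},
    {"offset": [0.7,-0.09,0.05],"rotation": [0,0,0],"claw": 0.1},
    {"offset": [0.79,-0.09,0.15],"rotation": [0,0,0],"claw": 0.1},
    {"offset": [0.79,-0.09,0.3],"rotation": [0,0,0],"claw": 0.1},
    {"offset": [0.79,-0.09,0.42],"rotation": [0,0,0],"claw": 0.1},
    {"offset": [0.79,-0.09,0.5],"rotation": [0,0,0],"claw": 0.1},
    {"offset": [0.79,-0.09,0.58],"rotation": [0,0,0],"claw": 0.1},
    {"offset": [0.79,-0.09,0.63],"rotation": [0,0,0],"claw": 0.1},
    {"offset": [0.79,-0.09,0.655],"rotation": [0,0,0],"claw": 0.1},
    {"offset": [0.79,-0.09,0.66],"rotation": [0,0,0],"claw": 0.1},
    {"offset": [0.79,-0.09,0.66],"rotation": [0,0,0],"claw": 0.1}
  ]
}}

```text
clock: 3.78
tcp_pos: [0.6104, -0.2604, 0.0277]
orientation: [2.797, 1.43, 0.001]
contact_force: [0.5, -0.3, 1.1]
grip_width: 0.0203
gripper_force: 29.7
```

```bash
python3 -c "
from h import *
plan([(.6095,-.2615,.027,-35.7)]); print(get_obs()['contact_force'])
"
```

```text
t 3.78 tcp [ 0.6104 -0.2604  0.0277] yaw -35.8 j [ 0.44  0.69 -0.18  1.71  0.17  0.75 -0.45] w 0.0203 gf 29.7
(0.6095, -0.2615, 0.027, -35.7) off [-0.01  -0.001  0.005] rot [ 0.001 -0.    -0.001]
[ 0.45411009 -0.33552714  1.08169748]
```

>>> {"fn": "drive_tool", "kwargs": {
  "rows": [
    {"offset": [-0.01,0,0],"rotation": [0,0,0],"claw": 0.4},
    {"offset": [-0.01,0,0],"rotation": [0,0,0],"claw": 0.5},
    {"offset": [-0.01,0,0],"rotation": [0,0,0],"claw": 0.5},
    {"offset": [-0.01,0,-0.15],"rotation": [0,0,0],"claw": 0.5},
    {"offset": [-0.01,0,-0.35],"rotation": [0,0,0],"claw": 0.5},
    {"offset": [0.1,-0.1,-0.6],"rotation": [0,0,-0.06],"claw": 0.7},
    {"offset": [0.25,-0.25,-0.65],"rotation": [0,0,-0.12],"claw": 0.7},
    {"offset": [0.4,-0.35,-0.65],"rotation": [0,0,-0.18],"claw": 0.7},
    {"offset": [0.5,-0.45,-0.65],"rotation": [0,0,-0.24],"claw": 0.7},
    {"offset": [0.5,-0.45,-0.65],"rotation": [0,0,-0.3],"claw": 0.7},
    {"offset": [0.5,-0.45,-0.65],"rotation": [0,0,-0.33],"claw": 0.7},
    {"offset": [0.5,-0.45,-0.65],"rotation": [0,0,-0.33],"claw": 0.7},
    {"offset": [0.5,-0.45,-0.65],"rotation": [0,0,-0.33],"claw": 0.7}
  ]
}}

```text
clock: 4.87
tcp_pos: [0.5993, -0.1597, 0.125]
orientation: [2.185, 2.257, 0.0]
contact_force: [0.1, -0.7, 0.6]
grip_width: 0.0596
gripper_force: 0.0
```

```bash
python3 -c "
from h import *
f=grab_frame('wrist'); save(f,'w3'); np.savez('/tmp/w3.npz',**f)
X=cloud(f)
m=(X[...,2]>.017)&(X[...,2]<.028)&(np.hypot(X[...,0]-.600,X[...,1]+.1545)<.027); P=X[m]; r=cv2.minAreaRect((P[:,:2]*1000).astype(np.float32)); print(m.sum(),P.mean(0),r)
plan([(r[0][0]/1000,r[0][1]/1000,.010,2)])
g=grab_frame('top'); save(g,'t1')
"
```

```text
1590 [ 0.60027952 -0.15457588  0.01951585] ((600.2085571289062, -155.1544189453125), (28.814186096191406, 31.566452026367188), 2.064741849899292)
t 4.92 tcp [ 0.5993 -0.1599  0.1249] yaw 1.8 j [ 0.44  0.53 -0.38  1.76  0.24  0.89 -0.01] w 0.0595 gf 0.0
(0.6002085571289062, -0.1551544189453125, 0.01, 2) off [0.032 0.007 0.766] rot [ 0.     0.    -0.001]
```

View pics/w3.png

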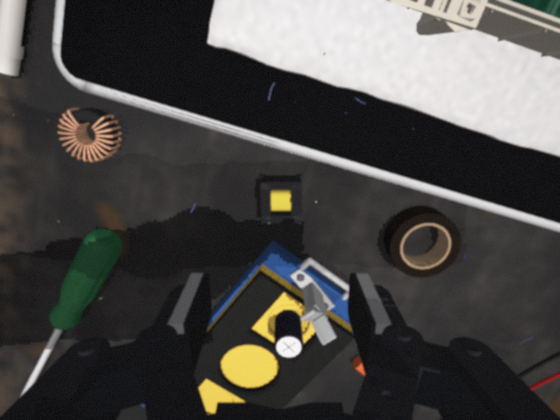

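Wrist view: the transformer is at (280,200), square to the fingers and measuring (0.600, -0.155). The capacitor stands in its cut-out by the steel rest at (288,345).

>>> {"fn": "drive_tool", "kwargs": {
  "force": 35,
  "rows": [
    {"offset": [0.03,0.01,0.25],"rotation": [0,0,0],"claw": 0.7},
    {"offset": [0.03,0.01,0.5],"rotation": [0,0,0],"claw": 0.7},
    {"offset": [0.03,0.01,0.68],"rotation": [0,0,0],"claw": 0.7},
    {"offset": [0.03,0.01,0.765],"rotation": [0,0,0],"claw": 0.7},
    {"offset": [0.03,0.01,0.765],"rotation": [0,0,0],"claw": 0.7},
    {"offset": [0.03,0.01,0.765],"rotation": [0,0,0],"claw": 0.5},
    {"offset": [0.03,0.01,0.765],"rotation": [0,0,0],"claw": 0.3},
    {"offset": [0.03,0.01,0.765],"rotation": [0,0,0],"claw": 0.2},
    {"offset": [0.03,0.01,0.765],"rotation": [0,0,0],"claw": 0.2},
    {"offset": [0.03,0.01,0.765],"rotation": [0,0,0],"claw": 0.2}
  ]
}}

```text
clock: 5.8
tcp_pos: [0.6024, -0.1552, 0.0123]
orientation: [2.18, 2.257, 0.003]
contact_force: [-0.2, 1.1, 7.0]
grip_width: 0.0301
gripper_force: 35.3
```

```bash
python3 -c "
from h import *
plan([(.5465,-.349,.12,-35.7),(.5465,-.349,.027,-35.7)])
"
```

```text
t 5.8 tcp [ 0.6024 -0.1552  0.0123] yaw 2.0 j [ 0.39  0.68 -0.32  1.81  0.32  0.69 -0.08] w 0.0301 gf 35.3
(0.5465, -0.349, 0.12, -35.7) off [-1.279 -0.414 -0.719] rot [ 0.002 -0.     0.329]
(0.5465, -0.349, 0.027, -35.7) off [-1.278 -0.417 -0.099] rot [ 0.002 -0.     0.329]
```

View pics/t1.png

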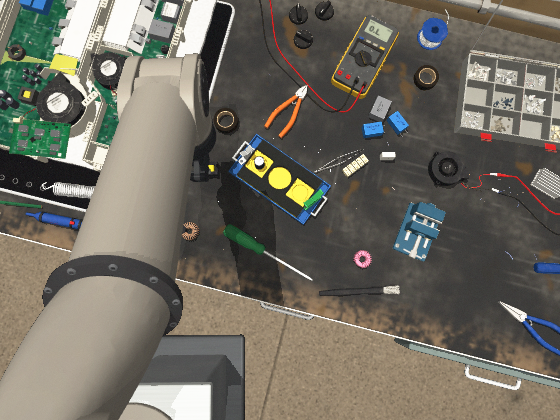

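The transformer is gripped (30 mm opening). The top view shows the capacitor standing in its cut-out at (260,160).

>>> {"fn": "drive_tool", "kwargs": {
  "rows": [
    {"offset": [0,0,-0.25],"rotation": [0,0,0],"claw": 0.2},
    {"offset": [0,0,-0.5],"rotation": [0,0,0.03],"claw": 0.2},
    {"offset": [-0.2,-0.05,-0.7],"rotation": [0,0,0.09],"claw": 0.2},
    {"offset": [-0.45,-0.15,-0.7],"rotation": [0,0,0.15],"claw": 0.2},
    {"offset": [-0.7,-0.23,-0.7],"rotation": [0,0,0.21],"claw": 0.2},
    {"offset": [-0.95,-0.32,-0.7],"rotation": [0,0,0.27],"claw": 0.2},
    {"offset": [-1,-0.42,-0.7],"rotation": [0,0,0.33],"claw": 0.2},
    {"offset": [-1,-0.42,-0.7],"rotation": [0,0,0.33],"claw": 0.2},
    {"offset": [-1,-0.42,-0.7],"rotation": [0,0,0.33],"claw": 0.2},
    {"offset": [-1,-0.42,-0.7],"rotation": [0,0,0.33],"claw": 0.2}
  ]
}}

```text
clock: 6.63
tcp_pos: [0.5439, -0.3056, 0.1157]
orientation: [2.794, 1.435, 0.002]
contact_force: [0.5, 0.2, -0.1]
grip_width: 0.0303
gripper_force: 34.9
```

```bash
python3 -c "
from h import *
plan([(.5465,-.349,.06,-35.7),(.5465,-.349,.0275,-35.7)])
"
```

```text
t 6.63 tcp [ 0.5439 -0.3056  0.1157] yaw -35.6 j [ 0.56  0.53 -0.2   1.77  0.13  0.85 -0.32] w 0.0303 gf 34.9
(0.5465, -0.349, 0.06, -35.7) off [-0.226  0.182  0.371] rot [ 0.    -0.001  0.001]
(0.5465, -0.349, 0.0275, -35.7) off [-0.226  0.182  0.588] rot [ 0.    -0.001  0.001]
```

>>> {"fn": "drive_tool", "kwargs": {
  "rows": [
    {"offset": [-0.12,0.1,0],"rotation": [0,0,0],"claw": 0.2},
    {"offset": [-0.23,0.18,0],"rotation": [0,0,0],"claw": 0.2},
    {"offset": [-0.23,0.18,0.1],"rotation": [0,0,0],"claw": 0.2},
    {"offset": [-0.23,0.18,0.25],"rotation": [0,0,0],"claw": 0.2},
    {"offset": [-0.23,0.18,0.38],"rotation": [0,0,0],"claw": 0.2},
    {"offset": [-0.23,0.18,0.47],"rotation": [0,0,0],"claw": 0.2},
    {"offset": [-0.23,0.18,0.54],"rotation": [0,0,0],"claw": 0.2},
    {"offset": [-0.23,0.18,0.58],"rotation": [0,0,0],"claw": 0.2},
    {"offset": [-0.23,0.18,0.585],"rotation": [0,0,0],"claw": 0.2},
    {"offset": [-0.23,0.18,0.585],"rotation": [0,0,0],"claw": 0.2}
  ]
}}

```text
clock: 7.47
tcp_pos: [0.5456, -0.3504, 0.0277]
orientation: [2.795, 1.432, 0.001]
contact_force: [0.0, -0.7, -0.1]
grip_width: 0.0301
gripper_force: 35.0
```

```bash
python3 -c "
from h import *
plan([(.5465,-.349,.0275,-35.7),(.4655,-.112,.12,-14)]); print(get_obs()['contact_force'])
"
```

```text
t 7.47 tcp [ 0.5456 -0.3504  0.0277] yaw -35.7 j [ 0.6   0.67 -0.17  1.75  0.16  0.73 -0.28] w 0.0301 gf 35.0
(0.5465, -0.349, 0.0275, -35.7) off [ 0.011 -0.     0.002] rot [ 0. -0. -0.]
(0.4655, -0.112, 0.12, -14) off [ 0.978 -1.361 -0.616] rot [ 0.001 -0.    -0.19 ]
[ 0.00311912 -0.67996846 -0.14845246]
```

>>> {"fn": "drive_tool", "kwargs": {
  "rows": [
    {"offset": [0,0,0],"rotation": [0,0,0],"claw": 0.5},
    {"offset": [0,0,0],"rotation": [0,0,0],"claw": 0.6},
    {"offset": [0,0,0],"rotation": [0,0,0],"claw": 0.6},
    {"offset": [0,0,-0.15],"rotation": [0,0,0],"claw": 0.6},
    {"offset": [0,0,-0.4],"rotation": [0,0,0],"claw": 0.6},
    {"offset": [0.12,-0.15,-0.6],"rotation": [0,0,-0.06],"claw": 0.75},
    {"offset": [0.28,-0.37,-0.65],"rotation": [0,0,-0.12],"claw": 0.75},
    {"offset": [0.44,-0.59,-0.65],"rotation": [0,0,-0.18],"claw": 0.75},
    {"offset": [0.6,-0.81,-0.65],"rotation": [0,0,-0.24],"claw": 0.75},
    {"offset": [0.75,-1,-0.65],"rotation": [0,0,-0.3],"claw": 0.75},
    {"offset": [0.75,-1,-0.65],"rotation": [0,0,-0.31],"claw": 0.75},
    {"offset": [0.75,-1,-0.65],"rotation": [0,0,-0.31],"claw": 0.75},
    {"offset": [0.75,-1,-0.65],"rotation": [0,0,-0.31],"claw": 0.75}
  ]
}}

```text
clock: 8.55
tcp_pos: [0.4892, -0.1726, 0.1252]
orientation: [2.228, 2.213, 0.0]
contact_force: [-0.5, -1.1, 0.1]
grip_width: 0.0643
gripper_force: 0.0
```

```bash
python3 -c "
from h import *
f=grab_frame('wrist'); save(f,'w4'); np.savez('/tmp/w4.npz',**f)
X=cloud(f); C=f['frame'].astype(int)
m=(X[...,2]>.010)&(X[...,2]<.024)&(np.hypot(X[...,0]-.4655,X[...,1]+.112)<.026)&(C[...,0]>C[...,2]+15); P=X[m]; r=cv2.minEnclosingCircle((P[:,:2]*1000).astype(np.float32)); print(m.sum(),P.mean(0),r)
plan([(r[0][0]/1000,r[0][1]/1000,.008,0)])
"
```

```text
1539 [ 0.46557728 -0.11444161  0.01601969] ((465.8040466308594, -111.94613647460938), 19.038408279418945)
t 8.6 tcp [ 0.4893 -0.1733  0.1251] yaw -0.5 j [ 0.54  0.39 -0.39  2.    0.2   0.79  0.02] w 0.064 gf 0.0
(0.4658040466308594, -0.11194613647460938, 0.008, 0) off [ 0.408 -0.16   0.78 ] rot [ 0.     0.    -0.004]
```

View pics/w4.png

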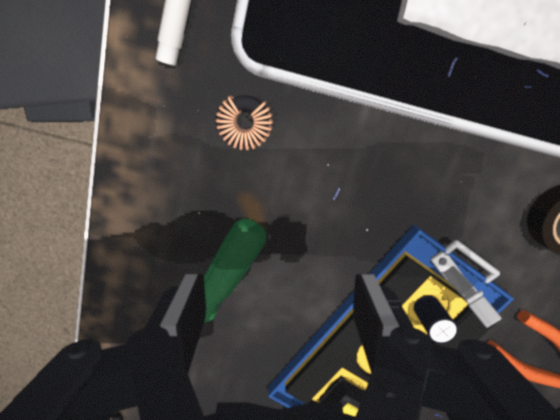

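Wrist view: the copper choke is at (245,122), with its gap facing up in the picture, so the finger line across it is clear. It measures (0.466, -0.112).

>>> {"fn": "drive_tool", "kwargs": {
  "force": 35,
  "rows": [
    {"offset": [0.25,-0.1,0.1],"rotation": [0,0,0],"claw": 0.75},
    {"offset": [0.41,-0.16,0.25],"rotation": [0,0,0],"claw": 0.75},
    {"offset": [0.41,-0.16,0.5],"rotation": [0,0,0],"claw": 0.75},
    {"offset": [0.41,-0.16,0.7],"rotation": [0,0,0],"claw": 0.75},
    {"offset": [0.41,-0.16,0.78],"rotation": [0,0,0],"claw": 0.75},
    {"offset": [0.41,-0.16,0.78],"rotation": [0,0,0],"claw": 0.75},
    {"offset": [0.41,-0.16,0.78],"rotation": [0,0,0],"claw": 0.5},
    {"offset": [0.41,-0.16,0.78],"rotation": [0,0,0],"claw": 0.3},
    {"offset": [0.41,-0.16,0.78],"rotation": [0,0,0],"claw": 0.3},
    {"offset": [0.41,-0.16,0.78],"rotation": [0,0,0],"claw": 0.3},
    {"offset": [0.41,-0.16,0.78],"rotation": [0,0,0],"claw": 0.3}
  ]
}}

```text
clock: 9.52
tcp_pos: [0.4664, -0.1109, 0.009]
orientation: [2.226, 2.213, 0.002]
contact_force: [-0.4, -1.9, 5.8]
grip_width: 0.0348
gripper_force: 35.3
```

```bash
python3 -c "
from h import *
plan([(.578,-.305,.12,-35.7)]);print(get_obs()['contact_force'])
"
```

```text
t 9.52 tcp [ 0.4664 -0.1109  0.009 ] yaw -0.3 j [ 0.37  0.53 -0.33  2.15  0.34  0.5  -0.22] w 0.0348 gf 35.3
(0.578, -0.305, 0.12, -35.7) off [-1.291  0.753 -0.736] rot [ 0.002 -0.     0.309]
[-0.3518087  -1.85645588  5.78909336]
```

>>> {"fn": "drive_tool", "kwargs": {
  "rows": [
    {"offset": [0,0,-0.2],"rotation": [0,0,0],"claw": 0.3},
    {"offset": [0,0,-0.45],"rotation": [0,0,0.03],"claw": 0.3},
    {"offset": [-0.2,0.12,-0.68],"rotation": [0,0,0.09],"claw": 0.3},
    {"offset": [-0.43,0.25,-0.72],"rotation": [0,0,0.15],"claw": 0.3},
    {"offset": [-0.66,0.38,-0.72],"rotation": [0,0,0.21],"claw": 0.3},
    {"offset": [-0.88,0.52,-0.72],"rotation": [0,0,0.27],"claw": 0.3},
    {"offset": [-1,0.65,-0.72],"rotation": [0,0,0.31],"claw": 0.3},
    {"offset": [-1,0.75,-0.72],"rotation": [0,0,0.31],"claw": 0.3},
    {"offset": [-1,0.75,-0.72],"rotation": [0,0,0.31],"claw": 0.3},
    {"offset": [-1,0.75,-0.72],"rotation": [0,0,0.31],"claw": 0.3}
  ]
}}

```text
clock: 10.35
tcp_pos: [0.5769, -0.2599, 0.1156]
orientation: [-2.795, -1.432, -0.0]
contact_force: [-1.2, -0.3, -0.2]
grip_width: 0.0349
gripper_force: 35.2
```

```bash
python3 -c "
from h import *
plan([(.578,-.305,.025,-35.7)]);print(get_obs()['contact_force'])
"
```

```text
t 10.35 tcp [ 0.5769 -0.2599  0.1156] yaw -35.7 j [ 0.48  0.54 -0.21  1.75  0.14  0.87 -0.42] w 0.0349 gf 35.2
(0.578, -0.305, 0.025, -35.7) off [-0.24   0.182  0.604] rot [-0. -0. -0.]
[-1.16327531 -0.32526362 -0.16267504]
```

>>> {"fn": "drive_tool", "kwargs": {
  "rows": [
    {"offset": [-0.12,0.1,0],"rotation": [0,0,0],"claw": 0.3},
    {"offset": [-0.24,0.18,0],"rotation": [0,0,0],"claw": 0.3},
    {"offset": [-0.24,0.18,0.1],"rotation": [0,0,0],"claw": 0.3},
    {"offset": [-0.24,0.18,0.25],"rotation": [0,0,0],"claw": 0.3},
    {"offset": [-0.24,0.18,0.38],"rotation": [0,0,0],"claw": 0.3},
    {"offset": [-0.24,0.18,0.48],"rotation": [0,0,0],"claw": 0.3},
    {"offset": [-0.24,0.18,0.55],"rotation": [0,0,0],"claw": 0.3},
    {"offset": [-0.24,0.18,0.59],"rotation": [0,0,0],"claw": 0.3},
    {"offset": [-0.24,0.18,0.605],"rotation": [0,0,0],"claw": 0.3},
    {"offset": [-0.24,0.18,0.605],"rotation": [0,0,0],"claw": 0.3}
  ]
}}

```text
clock: 11.18
tcp_pos: [0.5775, -0.3054, 0.0252]
orientation: [-2.796, -1.431, 0.0]
contact_force: [0.1, -0.1, -0.5]
grip_width: 0.0348
gripper_force: 35.2
```

```bash
python3 -c "
from h import *
plan([(.578,-.305,.025,-35.7),(.442,-.233,.12,-30.6)]);print(get_obs()['contact_force'])
"
```

```text
t 11.18 tcp [ 0.5775 -0.3054  0.0252] yaw -35.8 j [ 0.52  0.69 -0.18  1.74  0.17  0.74 -0.37] w 0.0348 gf 35.2
(0.578, -0.305, 0.025, -35.7) off [0.004 0.001 0.001] rot [-0.    -0.    -0.001]
(0.442, -0.233, 0.12, -30.6) off [-0.137 -1.015 -0.632] rot [-0.    -0.    -0.045]
[ 0.10476363 -0.1468894  -0.50156562]
```

>>> {"fn": "drive_tool", "kwargs": {
  "rows": [
    {"offset": [0,0,0],"rotation": [0,0,0],"claw": 0.5},
    {"offset": [0,0,0],"rotation": [0,0,0],"claw": 0.65},
    {"offset": [0,0,0],"rotation": [0,0,0],"claw": 0.65},
    {"offset": [0,0,-0.15],"rotation": [0,0,0],"claw": 0.65},
    {"offset": [0,0,-0.4],"rotation": [0,0,0],"claw": 0.65},
    {"offset": [-0.05,-0.2,-0.6],"rotation": [0,0,-0.02],"claw": 0.65},
    {"offset": [-0.15,-0.45,-0.65],"rotation": [0,0,-0.045],"claw": 0.65},
    {"offset": [-0.25,-0.7,-0.65],"rotation": [0,0,-0.045],"claw": 0.65},
    {"offset": [-0.35,-0.95,-0.65],"rotation": [0,0,-0.045],"claw": 0.65},
    {"offset": [-0.4,-1,-0.65],"rotation": [0,0,-0.045],"claw": 0.65},
    {"offset": [-0.4,-1,-0.65],"rotation": [0,0,-0.045],"claw": 0.65},
    {"offset": [-0.4,-1,-0.65],"rotation": [0,0,-0.045],"claw": 0.65}
  ]
}}

```text
clock: 12.18
tcp_pos: [0.4215, -0.2672, 0.1235]
orientation: [2.729, 1.553, 0.002]
contact_force: [1.6, -0.2, 0.5]
grip_width: 0.0554
gripper_force: 0.0
```

```bash
python3 -c "
from h import *
f=grab_frame('wrist'); save(f,'w5'); np.savez('/tmp/w5.npz',**f)
X=cloud(f); C=f['frame'].astype(int)
m=(X[...,2]>.008)&(X[...,2]<.035)&(C[...,1]>C[...,0]*1.4)&(C[...,1]>C[...,2]*1.2)&(np.hypot(X[...,0]-.445,X[...,1]+.228)<.06); P=X[m]; r=cv2.minAreaRect((P[:,:2]*1000).astype(np.float32)); print(m.sum(),r,P[:,2].max())
l=cv2.fitLine((P[:,:2]*1000).astype(np.float32),cv2.DIST_HUBER,0,.01,.01).ravel(); print(l,np.degrees(np.arctan2(l[1],l[0])))
u=l[:2]/1000; t=(P[:,:2]*1000-l[2:])@l[:2]; print('ends',l[2:]+l[:2]*t.min(),l[2:]+l[:2]*t.max())
for a in np.arange(t.min(),t.max(),12):
    q=P[(t>=a)&(t<a+12)]; w=(q[:,:2]*1000-l[2:])@np.array([-l[1],l[0]]); print(round(a),len(q),w.min().round(1),w.max().round(1),q[:,2].max().round(4))
plan([(.442,-.233,.003,-30.6)])
g=grab_frame('top'); cv2.imwrite('pics/t2.png',cv2.resize(g['frame'][110:250,170:390,::-1],(660,420)))
"
```

```text
5031 ((445.6676940917969, -228.91632080078125), (94.49562072753906, 27.31125259399414), 58.06923294067383) 0.02903735905666854
[   0.5115022     0.85928196  448.31573    -224.76337   ] 59.236057
ends [ 421.65890801 -269.54466004] [ 469.8763336  -188.54332063]
-52 393 -11.2 11.4 0.0243
-40 473 -10.3 10.6 0.0232
-28 513 -12.7 12.5 0.0253
-16 660 -13.3 13.0 0.0259
-4 708 -13.6 12.9 0.0268
8 775 -14.0 13.5 0.0276
20 816 -13.9 13.2 0.0283
32 693 -13.6 13.0 0.029
t 12.23 tcp [ 0.4225 -0.2671  0.1234] yaw -30.7 j [ 0.65  0.34 -0.26  2.06  0.12  0.75 -0.21] w 0.0554 gf 0.0
(0.442, -0.233, 0.003, -30.6) off [ 0.261 -0.006  0.803] rot [ 0.001 -0.    -0.001]
```

View pics/w5.png

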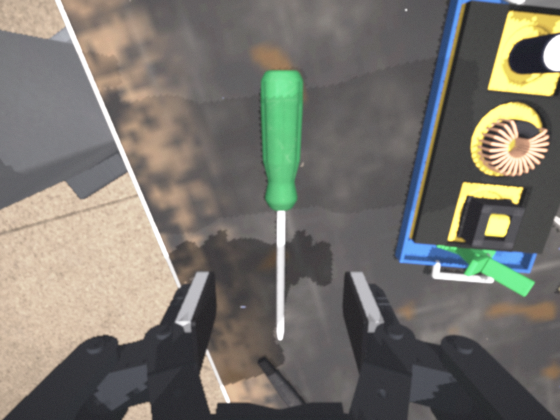

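View pics/t2.png

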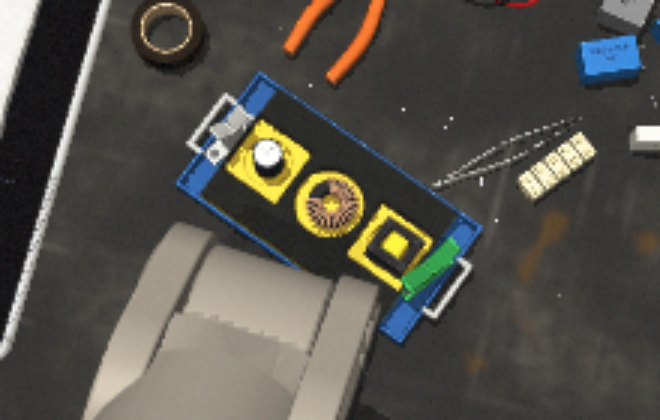

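Wrist view: the screwdriver lies along the picture's vertical, with the handle at (282,125) and the tip at (280,335), and lines up with the tool. In the top crop all three parts are in their cut-outs: capacitor (268,155), choke (330,203), transformer (395,245).

>>> {"fn": "drive_tool", "kwargs": {
  "force": 50,
  "rows": [
    {"offset": [0.25,0,0.1],"rotation": [0,0,0],"claw": 0.65},
    {"offset": [0.25,0,0.35],"rotation": [0,0,0],"claw": 0.65},
    {"offset": [0.25,0,0.6],"rotation": [0,0,0],"claw": 0.65},
    {"offset": [0.25,0,0.75],"rotation": [0,0,0],"claw": 0.65},
    {"offset": [0.25,0,0.8],"rotation": [0,0,0],"claw": 0.65},
    {"offset": [0.25,0,0.8],"rotation": [0,0,0],"claw": 0.65},
    {"offset": [0.25,0,0.8],"rotation": [0,0,0],"claw": 0.45},
    {"offset": [0.25,0,0.8],"rotation": [0,0,0],"claw": 0.25},
    {"offset": [0.25,0,0.8],"rotation": [0,0,0],"claw": 0.15},
    {"offset": [0.25,0,0.8],"rotation": [0,0,0],"claw": 0.15},
    {"offset": [0.25,0,0.8],"rotation": [0,0,0],"claw": 0.15},
    {"offset": [0.25,0,0.8],"rotation": [0,0,0],"claw": 0.15}
  ]
}}

```text
clock: 13.28
tcp_pos: [0.4416, -0.235, 0.0043]
orientation: [2.727, 1.553, 0.004]
contact_force: [-0.3, 0.1, 7.3]
grip_width: 0.0242
gripper_force: 49.5
```

```bash
python3 -c "
from h import *
plan([(.48,-.30,.18,60)]);print(get_obs()['contact_force'])
"
```

```text
t 13.28 tcp [ 0.4416 -0.235   0.0043] yaw -30.7 j [ 0.53  0.55 -0.21  2.11  0.23  0.5  -0.38] w 0.0242 gf 49.5
(0.48, -0.3, 0.18, 60) off [-0.242  0.445 -1.17 ] rot [ 0.002  0.001 -0.791]
[-0.26762292  0.10791283  7.32804507]
```

>>> {"fn": "drive_tool", "kwargs": {
  "rows": [
    {"offset": [0,0,-0.15],"rotation": [0,0,0],"claw": 0.15},
    {"offset": [0,0,-0.4],"rotation": [0,0,0],"claw": 0.15},
    {"offset": [0,0,-0.65],"rotation": [0,0,0],"claw": 0.15},
    {"offset": [-0.1,0.1,-0.9],"rotation": [0,0,-0.05],"claw": 0.15},
    {"offset": [-0.2,0.2,-1],"rotation": [0,0,-0.1],"claw": 0.15},
    {"offset": [-0.24,0.35,-1],"rotation": [0,0,-0.15],"claw": 0.15},
    {"offset": [-0.24,0.44,-1],"rotation": [0,0,-0.2],"claw": 0.15},
    {"offset": [-0.24,0.44,-1],"rotation": [0,0,-0.25],"claw": 0.15},
    {"offset": [-0.24,0.44,-1],"rotation": [0,0,-0.3],"claw": 0.15},
    {"offset": [-0.24,0.44,-1],"rotation": [0,0,-0.35],"claw": 0.15},
    {"offset": [-0.24,0.44,-1],"rotation": [0,0,-0.4],"claw": 0.15},
    {"offset": [-0.24,0.44,-1],"rotation": [0,0,-0.45],"claw": 0.15},
    {"offset": [-0.24,0.44,-1],"rotation": [0,0,-0.5],"claw": 0.15},
    {"offset": [-0.24,0.44,-1],"rotation": [0,0,-0.55],"claw": 0.15},
    {"offset": [-0.24,0.44,-1],"rotation": [0,0,-0.6],"claw": 0.15},
    {"offset": [-0.24,0.44,-1],"rotation": [0,0,-0.65],"claw": 0.15},
    {"offset": [-0.24,0.44,-1],"rotation": [0,0,-0.7],"claw": 0.15},
    {"offset": [-0.24,0.44,-1],"rotation": [0,0,-0.75],"claw": 0.15},
    {"offset": [-0.24,0.44,-1],"rotation": [0,0,-0.8],"claw": 0.15},
    {"offset": [-0.24,0.44,-1],"rotation": [0,0,-0.8],"claw": 0.15}
  ]
}}

```text
clock: 14.95
tcp_pos: [0.4782, -0.2993, 0.1531]
orientation: [0.782, 3.042, -0.001]
contact_force: [-0.0, -0.2, -1.0]
grip_width: 0.0241
gripper_force: 49.6
```

```bash
python3 -c "
from h import *
plan([(.545,-.355,.16,144.3)])
"
```

```text
t 14.95 tcp [ 0.4782 -0.2993  0.1531] yaw 61.2 j [ 0.92  0.45 -0.6   1.87  0.32  0.92  1.24] w 0.0241 gf 49.6
(0.545, -0.355, 0.16, 144.3) off [-0.569 -0.111 -0.045] rot [-0.     0.    -0.725]
```

>>> {"fn": "drive_tool", "kwargs": {
  "rows": [
    {"offset": [-0.1,0,0],"rotation": [0,0,-0.05],"claw": 0.15},
    {"offset": [-0.2,-0.03,0],"rotation": [0,0,-0.1],"claw": 0.15},
    {"offset": [-0.3,-0.06,0],"rotation": [0,0,-0.15],"claw": 0.15},
    {"offset": [-0.4,-0.09,0],"rotation": [0,0,-0.2],"claw": 0.15},
    {"offset": [-0.5,-0.11,0],"rotation": [0,0,-0.25],"claw": 0.15},
    {"offset": [-0.57,-0.11,0],"rotation": [0,0,-0.3],"claw": 0.15},
    {"offset": [-0.57,-0.11,0],"rotation": [0,0,-0.35],"claw": 0.15},
    {"offset": [-0.57,-0.11,0],"rotation": [0,0,-0.4],"claw": 0.15},
    {"offset": [-0.57,-0.11,0],"rotation": [0,0,-0.45],"claw": 0.15},
    {"offset": [-0.57,-0.11,0],"rotation": [0,0,-0.5],"claw": 0.15},
    {"offset": [-0.57,-0.11,0],"rotation": [0,0,-0.55],"claw": 0.15},
    {"offset": [-0.57,-0.11,0],"rotation": [0,0,-0.6],"claw": 0.15},
    {"offset": [-0.57,-0.11,0],"rotation": [0,0,-0.65],"claw": 0.15},
    {"offset": [-0.57,-0.11,0],"rotation": [0,0,-0.7],"claw": 0.15},
    {"offset": [-0.57,-0.11,0],"rotation": [0,0,-0.725],"claw": 0.15},
    {"offset": [-0.57,-0.11,0],"rotation": [0,0,-0.725],"claw": 0.15},
    {"offset": [-0.57,-0.11,0],"rotation": [0,0,-0.725],"claw": 0.15},
    {"offset": [-0.57,-0.11,0],"rotation": [0,0,-0.725],"claw": 0.15}
  ]
}}

```text
clock: 16.45
tcp_pos: [0.5452, -0.3549, 0.1527]
orientation: [1.424, -2.8, 0.0]
contact_force: [0.8, -1.5, -1.0]
grip_width: 0.0239
gripper_force: 49.6
```

```bash
python3 -c "
from h import *
plan([(.543,-.3537,.09,144.3),(.543,-.3537,.044,144.3)])
for n in('top','scene','wrist'):
    f=grab_frame(n); save(f,n+'3'); np.savez(f'/tmp/{n}3.npz',**f)
    X=cloud(f); C=f['frame'].astype(int); c=np.array([.543,-.3537])
    u=np.array([.5835,.8121]); v=np.array([u[1],-u[0]]); s=(X[...,:2]-c)@u; w=(X[...,:2]-c)@v
    m=(X[...,2]>.13)&(s>.03)&(s<.18)&(abs(w)<.03)
    if m.sum()>10:
        P=X[m]; l=cv2.fitLine(P.astype(np.float32),cv2.DIST_HUBER,0,.001,.001).ravel(); l[:3]*=np.sign(l[1]); print(n,m.sum(),'dir',np.degrees(np.arctan2(l[1],l[0])),'slope',l[2]/np.hypot(l[0],l[1]),'s max',s[m].max(),'w',w[m].mean(),np.median(P[:,2]))
"
```

```text
t 16.45 tcp [ 0.5452 -0.3549  0.1527] yaw 143.9 j [ 1.08  0.68 -0.88  1.64  0.57  1.1   2.55] w 0.0239 gf 49.6
(0.543, -0.3537, 0.09, 144.3) off [0.002 0.016 0.418] rot [-0.    -0.    -0.003]
(0.543, -0.3537, 0.044, 144.3) off [0.002 0.017 0.725] rot [-0.    -0.    -0.003]
top 787 dir 47.29773 slope -5.502144 s max 0.1592861577415161 w -0.0023424853377722087 0.5157242639441963
scene 1237 dir 44.26089 slope -4.848235 s max 0.15950861594174143 w -0.0050343976211466406 0.3039563756499579
wrist 792 dir 54.03276 slope -0.33396202 s max 0.06363543936964956 w 0.0025089252562992986 0.1656497351569668
```

View pics/scene3.png

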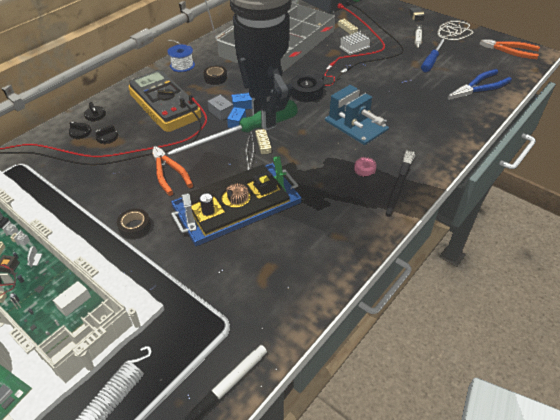

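Scene view: the screwdriver is held over the row, handle at (270,118) toward the green rest side and tip at (155,153) toward the steel rest. All three parts are still seated.

```bash
cat > sd.py <<'E'
from h import *
def shaft(f,n,zlo,zhi,c=(.543,-.3537)):
    X=cloud(f); c=np.array(c); u=np.array([.5835,.8121]); v=np.array([u[1],-u[0]]); s=(X[...,:2]-c)@u; w=(X[...,:2]-c)@v
    m=(X[...,2]>zlo)&(X[...,2]<zhi)&(s>.045)&(s<.17)&(abs(w)<.02)
    if m.sum()<10: print(n,'none');return
    S,W,Z=s[m],w[m],X[...,2][m]; a=np.polyfit(S,W,1); b=np.polyfit(S,Z,1)
    print(n,m.sum(),'skew deg',np.degrees(a[0]).round(2),'w at 0,.146',np.polyval(a,[0,.146]).round(4),'slope',b[0].round(4),'ztop at .146',np.polyval(b,.146).round(4),'send',S.max().round(4))
E
python3 -c "
from sd import *
for n in('top','scene','wrist'): shaft(dict(np.load(f'/tmp/{n}3.npz')),n,.14,.19)
"
```

```text
top 176 skew deg 0.66 w at 0,.146 [0.002  0.0037] slope -0.0378 ztop at .146 0.1597 send 0.1593
scene 289 skew deg 0.49 w at 0,.146 [0.0003 0.0016] slope -0.0279 ztop at .146 0.1588 send 0.1595
wrist 327 skew deg 0.22 w at 0,.146 [0.0023 0.0029] slope -0.0502 ztop at .146 0.156 send 0.0636
```

>>> {"fn": "drive_tool", "kwargs": {
  "rows": [
    {"offset": [0,0.01,0.15],"rotation": [0,0,-0.003],"claw": 0.15},
    {"offset": [0,0.01,0.3],"rotation": [0,0,-0.003],"claw": 0.15},
    {"offset": [0,0.01,0.42],"rotation": [0,0,-0.003],"claw": 0.15},
    {"offset": [0,0.01,0.5],"rotation": [0,0,-0.003],"claw": 0.15},
    {"offset": [0,0.01,0.57],"rotation": [0,0,-0.003],"claw": 0.15},
    {"offset": [0,0.01,0.62],"rotation": [0,0,-0.003],"claw": 0.15},
    {"offset": [0,0.01,0.66],"rotation": [0,0,-0.003],"claw": 0.15},
    {"offset": [0,0.01,0.69],"rotation": [0,0,-0.003],"claw": 0.15},
    {"offset": [0,0.01,0.705],"rotation": [0,0,-0.003],"claw": 0.15},
    {"offset": [0,0.01,0.715],"rotation": [0,0,-0.003],"claw": 0.15},
    {"offset": [0,0.01,0.715],"rotation": [0,0,-0.003],"claw": 0.15},
    {"offset": [0,0.01,0.715],"rotation": [0,0,-0.003],"claw": 0.15}
  ]
}}

```text
clock: 17.6
tcp_pos: [0.5441, -0.3538, 0.0463]
orientation: [1.437, -2.793, 0.001]
contact_force: [-3.1, 0.9, 4.8]
grip_width: 0.0237
gripper_force: 50.2
```

```bash
python3 -c "
from sd import *
plan([(.543,-.3537,.044,144.3)]);print(get_obs()['contact_force'],get_obs()['moment'])
for n in('top','scene'):
    f=grab_frame(n); shaft(f,n,.047,.08); im=f['frame'][:,:,::-1]
    cv2.imwrite(f'pics/{n}4.png',cv2.resize(im[110:250,170:390] if n=='top' else im[130:250,140:340],(660,420)))
"
```

```text
t 17.6 tcp [ 0.5441 -0.3538  0.0463] yaw 144.4 j [ 1.03  0.79 -0.8   1.71  0.69  0.94  2.47] w 0.0237 gf 50.2
(0.543, -0.3537, 0.044, 144.3) off [0.004 0.007 0.015] rot [-0.    -0.     0.001]
[-3.10171443  0.93562724  4.7687422 ] [ 0.26935094  0.68602685 -0.05196892]
top 206 skew deg -0.13 w at 0,.146 [0.0012 0.0009] slope -0.022 ztop at .146 0.0529 send 0.1615
scene 305 skew deg 1.42 w at 0,.146 [-0.0028  0.0008] slope -0.02 ztop at .146 0.0526 send 0.1596
```

View pics/scene4.png

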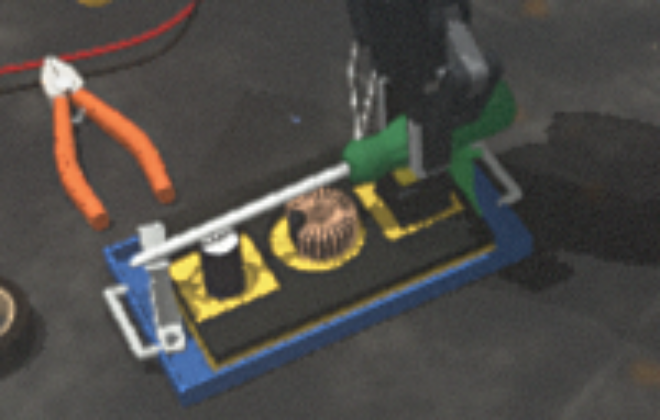

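Scene crop: the shaft lies in the steel rest, tip beyond it at (135,262), and the handle sits in the green rest with the butt beyond it at (500,100). There is light contact on one V flank, so I shift about 1.5 mm away from it, release gently and lift.

>>> {"fn": "drive_tool", "kwargs": {
  "force": 20,
  "rows": [
    {"offset": [0,0.01,0],"rotation": [0,0,0],"claw": 0.15},
    {"offset": [0,0.01,0.008],"rotation": [0,0,0],"claw": 0.15},
    {"offset": [0,0.01,0.008],"rotation": [0,0,0],"claw": 0.15},
    {"offset": [0,0.01,0.008],"rotation": [0,0,0],"claw": 0.31},
    {"offset": [0,0.01,0.008],"rotation": [0,0,0],"claw": 0.36},
    {"offset": [0,0.01,0.008],"rotation": [0,0,0],"claw": 0.45},
    {"offset": [0,0.01,0.008],"rotation": [0,0,0],"claw": 0.55},
    {"offset": [0,0.01,0.008],"rotation": [0,0,0],"claw": 0.55},
    {"offset": [0,0.01,-0.05],"rotation": [0,0,0],"claw": 0.55},
    {"offset": [0,0.01,-0.15],"rotation": [0,0,0],"claw": 0.55},
    {"offset": [0,0.01,-0.35],"rotation": [0,0,0],"claw": 0.55},
    {"offset": [0,0.01,-0.6],"rotation": [0,0,0],"claw": 0.55},
    {"offset": [0,0.01,-0.8],"rotation": [0,0,0],"claw": 0.55},
    {"offset": [0,0.01,-1],"rotation": [0,0,0],"claw": 0.55},
    {"offset": [0,0.01,-1],"rotation": [0,0,0],"claw": 0.55}
  ]
}}

```text
clock: 18.95
tcp_pos: [0.5467, -0.3535, 0.2039]
orientation: [-1.434, 2.787, -0.015]
contact_force: [0.9, -0.9, 0.9]
grip_width: 0.0469
gripper_force: 0.0
```

```bash
python3 -c "
from sd import *
plan([])
ims=[]
for n in('top','scene'):
    f=grab_frame(n); shaft(f,n,.043,.08); im=f['frame'][:,:,::-1]
    ims.append(cv2.resize(im[110:250,190:360] if n=='top' else im[130:250,140:340],(400,330 if n=='top' else 240)))
ims[1]=cv2.copyMakeBorder(ims[1],0,90,0,0,0); cv2.imwrite('pics/fin.png',np.hstack(ims))
"
```

```text
t 18.95 tcp [ 0.5467 -0.3535  0.2039] yaw 144.5 j [ 1.1   0.62 -0.92  1.61  0.53  1.17  2.59] w 0.0469 gf 0.0
top 241 skew deg 0.35 w at 0,.146 [-0.0005  0.0004] slope -0.0179 ztop at .146 0.0512 send 0.1597
scene 368 skew deg 1.85 w at 0,.146 [-0.0047 -0.    ] slope -0.0208 ztop at .146 0.0507 send 0.1593
```

View pics/fin.png

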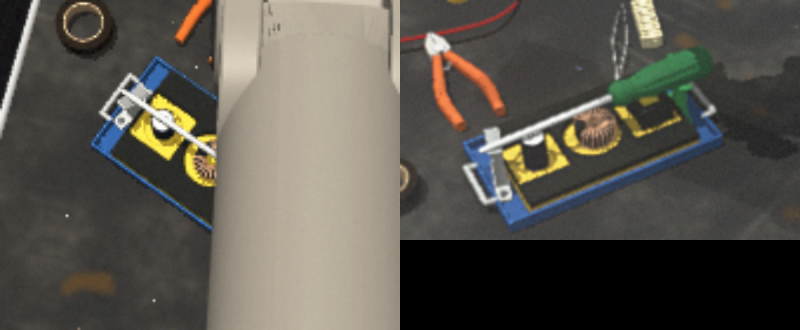

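The final view shows the screwdriver in both rests, with its shaft top at 51 mm (45 + 6 mm expected). The tip shows at (482,150) and the butt at (705,60).

```bash
python3 -c "
from bench import hand_in; print(hand_in())"
```

```text
the job is handed in; nothing more can be done
None
```

The job is handed in after about 19 s of robot time: capacitor, transformer and choke are seated in their cut-outs, and the green screwdriver lies in both rests with the tip and butt showing; no verdict came back from the hand-in.

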